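# Move a freshly varnished panel to the drying stand with a flat lifter

### The job

The small wooden panel lying across the two wooden battens is freshly varnished: keep your fingers off it and move it with the flat steel lifter onto the two rails of the empty aluminium drying stand, lifting it level, setting it down gently, centred and square. The lifter's handle is tucked under the tool rack, so first draw it out by its neck until the whole handle is clear of the rack, lay it flat on the bench and let go, then take it by the handle, slide the blade between the battens under the panel and lift. Finish with the lifter pulled out from under the panel and laid flat on the bench, and leave the other things on the bench where they are.

Things in the scene. Friction and masses are not known exactly. Their poses are not given: they have to be found in the camera images.
- lifter: Flat lifter (broad spatula), 265 mm long, 250 g, lying flat. Origin: centre of the blade's underside; x from handle to blade tip, z up. Steel blade 105 long x 76 wide x 3 mm (x -52.5 to 52.5); steel bar neck 12 wide, 18 tall (x -112.5 to -52.5); dark wooden bar handle 26 wide, 24 tall (x -212.5 to -112.5). All undersides at z 0. At the start only the handle's front 7 to 23 mm shows from the rack.
- lifter_neck (a point): Grip point on the lifter's neck, lifter x -68, mid-height (z 9 mm); axes as the lifter.
- lifter_handle (a point): Middle of the lifter's handle, lifter x -162.5, mid-height (z 12 mm); axes as the lifter.
- lifter_butt (a point): Rear end face of the handle, lifter x -212.5, z 12 mm.
- panel: The varnished panel: plain wooden slab 110 (x) x 170 (y) x 9 mm thick with a raised field 70 x 130 x 3 mm on top (12 mm in all), 150 g. Origin: centre of its underside, z up. At the start it lies across the battens, its x roughly along them.
- battens: Two fixed parallel wooden battens on the bench, each 150 mm long along x, 18 wide, 26 mm tall, centred at y = -68 and +68 (118 mm free between them, open at both ends, bare bench below). Origin: on the bench midway between them; the -x ends face the robot.
- drying_stand: Fixed aluminium drying stand: two parallel rails along x, each 150 mm long, 16 wide, centred at y = -68 and +68, tops 46 mm above the bench, on legs near the ends (120 mm free between them, bare bench below). Open towards the robot (-x); at the far end a cross-bar joins the rails (x 75 to 87 mm, z 36 to 46 mm). Origin: on the bench midway between the rails.
- drying_stand_top (a point): Centre point between the drying stand's rails at the level of their tops (z 46 mm); axes as the stand. The panel's origin belongs here, its x along the rails.
- tool_rack: Fixed plywood tool rack, 200 deep (x) x 280 wide (y) x 175 mm high, cans on top up to 290 mm. Origin: centre of its underside. Its open front (edge at x = -100) faces the robot's right (world -y); under its lower board is a space 75 mm high, y -122 to 122, where the lifter's handle lies, the blade pointing straight out of the front.
- mallet: Bystander: wooden mallet, 240 mm long, head 120 wide and 70 tall; leave it. The head is centred at x = 75 mm, the handle runs to -x. Origin: centre of its underside.
- sanding_block: Bystander: cork sanding block 105 x 62 x 32 mm; leave it. Origin: centre of its underside.
- glue: Bystander: white glue bottle 130 mm tall, 60 mm thick; leave it. Origin: centre of its underside.
- chisel: Bystander: chisel 220 mm long with a dark round handle; leave it. Origin: centre of its underside.
- block_plane: Bystander: steel plane 160 x 50 mm, 65 mm tall; leave it. Origin: centre of its underside.
- mug: Bystander: white mug, 90 mm tall; leave it. Origin: centre of its underside.
- offcut: Bystander: wooden offcut 150 x 42 x 24 mm; leave it. Origin: centre of its underside.
Mind the look-alikes: they are no part of the job. Leave any blue look-alike of the panel alone.

How it is judged (in metres and radians):
On the way, in this order (a step that is already met when the one before it is completed fails the run):
1. the lifter has been drawn out, its whole handle is clear of the tool rack, and it lies flat on the bench, let go (x of lifter_butt in the frame of tool_rack below -0.1 m and height (world z) of lifter below 0.008 m and angle between lifter's own z axis and vertical below 0.08 rad and contact force between the fingers and lifter below 0.1 N and linear speed of lifter below 0.03 m/s), for 0.2 s.
2. the panel is lifted clear of the battens on the lifter's blade, the lifter being held by its handle (z of panel in the frame of battens above 0.034 m and contact force between panel and lifter above 0.3 N and contact force between panel and battens below 0.05 N and contact force between the fingers and lifter above 1 N and distance between the grasp point and lifter_handle below 0.07 m), for 0.2 s.
At the end, for the whole second after the job is handed in: The panel rests flat on the drying stand's rails, centre within 25 mm of the stand's centre, its x within 0.2 rad of the rails; the lifter is out from under it (blade centre over 100 mm from the panel's centre), not touching it, and lies flat and still on the bench (horizontal distance between panel and drying_stand_top below 0.025 m and z of panel in the frame of drying_stand_top between -0.004 and 0.004 m and angle between the x axis of panel and the x axis of drying_stand_top, either way round below 0.2 rad and angle between panel's own z axis and vertical below 0.06 rad and contact force between panel and lifter below 0.05 N and linear speed of each of panel, lifter below 0.02 m/s and height (world z) of lifter below 0.008 m and angle between lifter's own z axis and vertical below 0.08 rad and horizontal distance between lifter and panel above 0.1 m).
It fails at once if a finger or the arm touches the varnished panel (contact force between any of the fingers, the arm and panel above 0.3 N).
It fails at once if the panel is dropped or thrown (faster than 0.8 m/s), tipped by more than 0.35 rad, or ends up on the bench (linear speed of panel above 0.8 m/s or angle between panel's own z axis and vertical above 0.35 rad or height (world z) of panel below 0.015 m).
It fails at once if another thing on the bench is moved by more than 30 mm (distance of any of mallet, sanding_block, glue, chisel, block_plane, mug, offcut from where it was at the start of the episode above 0.03 m).
It also fails if it takes over 66 s, if anything falls off the work surface, if the arm or the gripper's body presses on something with over 40 N, if the wrist force passes 120 N, or if a joint passes its speed limit or range.

### The arm

A 6-joint arm with a two-finger parallel gripper is mounted at the origin on the work surface. World frame = base frame: x ahead of the robot, y to its left, z up, the work surface at z = 0. Lengths are in mm, angles in rad, forces in N, time in s.
With the tool pointing down it reaches from about 350 to 775 mm from the base axis. Payload 7.3 kg.
Tool frame: the origin (TCP) lies at the very end of the fingers, on their centre line; the grasp point (between the pads) lies 19 mm behind it; x points along the fingers, y is the direction in which the jaws open and shut, and the axes are right-handed (so a half turn about x gives the same grasp; the last joint's range is limited). The gripper opens to 92 mm and grips with 3 to 60 N. Pads are 19 mm wide; open, the fingers measure 130 mm over their backs; the gripper's body (75 mm by 190 mm) begins 47 mm behind the grasp point.
Start: joints at [1.034, 0.342, 1.524, -0, 1.275, -0.146], TCP at [199.975, 485.443, 226.741] pointing down, gripper open.
Joint ranges: [-2.53, 2.53], [-0.77, 2.02], [0.04, 2.7], [-1, 4.14], [0.28, 2.66], [-3.11, 3.11]. Speed limits (rad/s): [2.57, 2.57, 3.14, 3.14, 3.14, 3.14].

### API

Orientations are given as [roll, pitch, yaw] about the fixed x, y, z axes, in that order (R = Rz(yaw) Ry(pitch) Rx(roll)).
In Python, from plant import bot gives the robot as it stands.
- The arm moves only by the tool step_arm, never from a script. Its argument "targets" is a list that holds one entry, the list of rows, each a list of 4 numbers: the shift along the tool's x, y, z in m, then the turn about the tool's x in degrees. A call has exactly 5 rows; each row is the pose to reach, as a shift and turn from the pose measured when the call began, along the tool's axes at that moment; what a row does not reach only later rows make up. A row lasts 1/12 s, in which the tool goes at most 41.7 mm and 7.16 degrees, less where a joint would pass 70% of its speed; a pose out of reach is approached as far as the arm can. A call with a gripper value outside its range is refused whole. "jaw" is the closure, from 0 (fully open) to 1 (shut), set as the call begins (left out, the last holds). The fingers move at their own pace and stop on an object; the grip force is fixed at half the most. Time passes only in rows, so rows that repeat a pose let the fingers close, or fill a call up. It gives the time, the measured TCP pose, the force and the opening at its end, in the units of the state.
- bot.get_obs(): the state, without advancing time (a new reading comes with each control period).
- bot.capture(name): name is "scene" or "top" or "wrist"; returns a dict with "color" (480x640x3 uint8, red, green, blue), "depth" (480x640 float32, mm along the optical axis (not along the pixel's ray), 0 where there is no reading), "fov_y" (degrees; the focal length in pixels is half the picture's height over the tangent of half this angle, whatever the lens; pixels are square), "cx", "cy" (the principal point, pixels), "rvec" (rotation vector, rad) and "tvec" (3), from world to camera coordinates, as OpenCV has them. Camera axes: x right, y down, z forward; pixel columns grow to the right and rows downward; lengths in mm; the calibration is good to about 2 mm. A picture is of the moment at which its call begins.
- bot.close_job(): hands the job in, once; it reports no verdict.
The state is a dict: "time": time; "joint_positions": joint angles; "dq": joint speeds; "tau": joint torques, N m; "tool_pos": TCP position; "tcp_rot": TCP orientation; "contact_force": force on the tool from outside, world axes, zero at the start; "moment": the same for the moment, N m; "grip_width": finger opening in mm.
Only numpy, scipy, OpenCV 4.12 (cv2) and the standard library are available. Lean on these libraries where they do the work, as an engineer would, in place of code of your own. Each camera call takes 0.05 s, during which the arm holds its last target. There are 200 camera calls.

## Working session

There is one attempt and no reset: what is moved stays moved. The work goes in short steps, Python scripts to look and compute and a tool call to move; the robot and the scene stay as the last step left them, time stands still between calls to the robot, and variables do not carry over. Pictures are saved under pics/ and viewed, about 8 in all and at most 12, crops included, and the job is handed in when it is done.

Besides the shell and the picture viewer there is one more tool, called after "Request:" in YAML: its name, and indented under it one key for each argument. step_arm: Moves the arm, as the interface text tells. Its arguments: {"type":"object","properties":{"targets":{"type":"array","items":{"type":"array","items":{"type":"array","items":{"type":"number"}}}},"jaw":{"type":"number"}},"required":["targets"]}

```bash
ls; mkdir -p pics
cat > h.py <<'E'
import numpy as np,cv2
from plant import bot
from scipy.spatial.transform import Rotation as R
def cam(n):
    c=bot.capture(n); c['f']=240/np.tan(np.radians(c['fov_y'])/2)
    c['R']=cv2.Rodrigues(np.array(c['rvec'],float))[0]; c['t']=np.array(c['tvec'],float).ravel(); return c
def save(c,n,): cv2.imwrite('pics/'+n,c['color'][:,:,::-1])
def ray(c,u,v,z):
    d=c['R'].T@np.array([(u-c['cx'])/c['f'],(v-c['cy'])/c['f'],1]); o=-c['R'].T@c['t']
    return o+d*(z-o[2])/d[2]
def cloud(c):
    v,u=np.mgrid[0:480,0:640]; d=c['depth']
    p=np.stack([(u-c['cx'])/c['f']*d,(v-c['cy'])/c['f']*d,d],-1)
    P=(p-c['t'])@c['R']; P[d==0]=np.nan; return P
def proj(c,P):
    q=c['R']@np.array(P,float)+c['t']; return q[:2]/q[2]*c['f']+[c['cx'],c['cy']]
E
python3 - <<'E'
from h import *
print(bot.get_obs())
for n in('top','scene'):
    c=cam(n); save(c,n+'0.png'); np.savez(n+'0.npz',**c); print(n,-c['R'].T@c['t'],c['fov_y'],(c['depth']>0).mean())
E
```

```text
pics
{'time': 0.0, 'joint_positions': array([ 1.03401017e+00,  3.42680240e-01,  1.52507412e+00, -4.13750083e-05,
        1.27537204e+00, -1.46019705e-01]), 'dq': array([ 0.00034745,  0.00034874, -0.00136875, -0.0009423 ,  0.00160937,
       -0.00166344]), 'tau': array([-2.00930222e-04, -4.31235301e+01, -2.44222283e+01,  7.18464120e-02,
        5.57242404e-02, -6.44187321e-05]), 'tool_pos': array([199.75060638, 485.05213646, 226.04707964]), 'tcp_rot': array([-1.69102602,  1.56926207, -2.0817804 ]), 'contact_force': array([ 0.51007681, -0.00162996,  0.91609662]), 'moment': array([ 0.04344537, -0.02077023,  0.03931041]), 'grip_width': 91.90759255065623}
top [ 388.81963915   -4.32359369 1393.12402982] 51.77801109149718 0.9958854166666666
scene [1477.97084597 -385.30941494  677.78794067] 55.378903268361306 0.9876529947916667
```

View pics/top0.png

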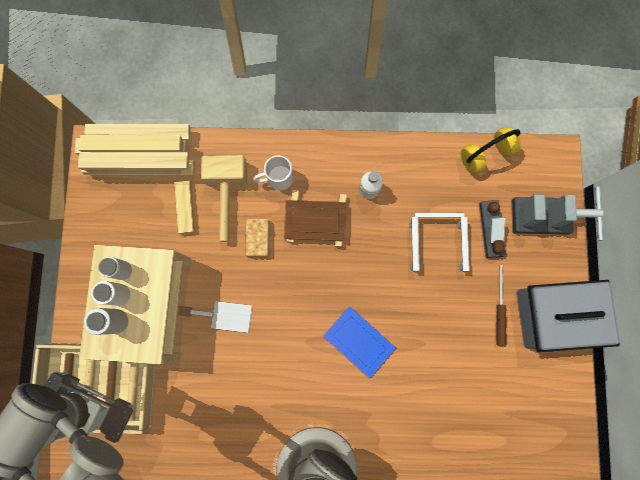

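View pics/scene0.png

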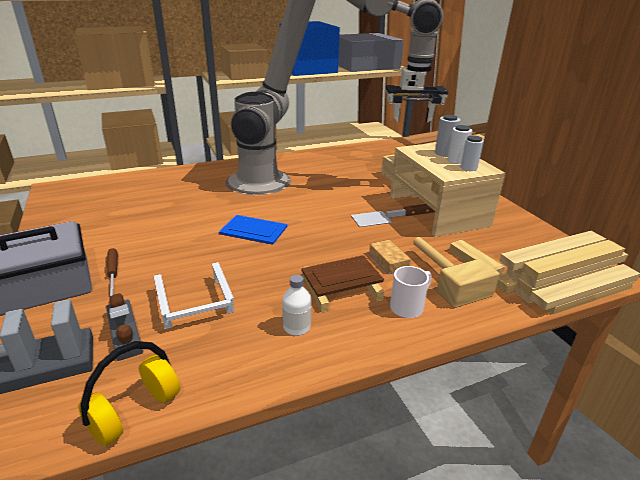

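The top view shows the lifter blade at (233,317) with its neck running left to about (185,312) under the rack. The panel is at (317,222), the open stand at (441,242) with its open end towards the robot, and the blue look-alike at (360,342). The scene view confirms this layout.

```bash
cat > m.py <<'E'
from h import *
np.set_printoptions(precision=1,suppress=True)
D={n:dict(np.load(n+'0.npz')) for n in('top','scene')}
def reg(P,x0,x1,y0,y1,z0,z1): return (P[...,0]>x0)&(P[...,0]<x1)&(P[...,1]>y0)&(P[...,1]<y1)&(P[...,2]>z0)&(P[...,2]<z1)
def rect(Q): 
    r=cv2.minAreaRect(Q[:,:2].astype(np.float32)); return [np.round(a,1) for a in r]
for n,c in D.items():
    P=cloud(c); hsv=cv2.cvtColor(c['color'],cv2.COLOR_RGB2HSV); s=hsv[...,1]; v=hsv[...,2]
    bench=P[reg(P,200,300,-200,-50,-30,30)][:,2]
    print(n,'bench z',np.nanmedian(bench))
    for name,m in {'panel':reg(P,330,560,-120,140,28,50),'stand':reg(P,250,520,-470,-230,25,70)&(s<80),
      'blade':reg(P,80,300,140,340,-12,14)&(s<70)&(v>120),'neck/handle':reg(P,80,300,240,420,10,34),'blue':(s>120)&(hsv[...,0]>105)&(hsv[...,0]<130)&reg(P,0,400,-300,100,-10,40),
      'racktop':reg(P,50,450,300,750,165,185),'block':reg(P,330,560,140,260,22,45),'sandmalletoff':reg(P,330,700,110,500,15,90),'mid':reg(P,200,700,-250,130,15,150)}.items():
        m=cv2.morphologyEx(m.astype(np.uint8),cv2.MORPH_OPEN,np.ones((2,2)))
        k,L,st,ce=cv2.connectedComponentsWithStats(m)
        for i in range(1,k):
            if st[i,4]>25:
                Q=P[L==i]; print(name,st[i,4],'rect',rect(Q),'z',np.nanpercentile(Q[:,2],[10,50,90]),'px',ce[i],'lim',Q[:,:2].min(0),Q[:,:2].max(0))
E
python3 m.py
```

```text
top bench z 1.813448416972754
blue 2342 rect [array([ 332.6, -112.2]), array([169.6, 109.1]), np.float64(49.7)] z [ 6.4 11.1 15.3] px [360.9 344.4] lim [nan nan] [nan nan]
racktop 4309 rect [array([307.6, 484.5]), array([120.1, 333.4]), np.float64(32.5)] z [171.7 175.3 178.6] px [131.7 331.7] lim [nan nan] [nan nan]
sandmalletoff 330 rect [array([651.7, 270.2]), array([ 26.8, 103.4]), np.float64(80.4)] z [ 2.7 44.9 50. ] px [224.1 224.3] lim [nan nan] [nan nan]
sandmalletoff 403 rect [array([662.5, 391.1]), array([73.1, 41.7]), np.float64(8.0)] z [16.2 24.  27.8] px [185.2 220.5] lim [nan nan] [nan nan]
sandmalletoff 841 rect [array([617.6, 182.9]), array([105.9,  58. ]), np.float64(3.4)] z [23.7 31.9 35.8] px [257.6 238.3] lim [nan nan] [nan nan]
sandmalletoff 55 rect [array([541.7, 378.9]), array([13. , 27.5]), np.float64(35.8)] z [ 7.2 40.2 66.2] px [186.2 260.7] lim [538.  370.4] [554.3 393.9]
sandmalletoff 221 rect [array([408.4, 348.6]), array([99.3, 33.4]), np.float64(89.2)] z [ 3.5 20.4 27.8] px [190.2 312.1] lim [392.1 299.1] [425.9 398.3]
mid 1931 rect [array([660.2,  20.1]
[... 749 characters left out ...]
[array([nan, nan]), array([0., 0.]), np.float64(0.0)] z [18.8 62.8 88.8] px [441.3 209.2] lim [nan nan] [nan nan]
sandmalletoff 274 rect [array([650.7, 274.1]), array([107.1,  35.1]), np.float64(1.1)] z [31.7 42.3 46.9] px [426.4 248.9] lim [nan nan] [nan nan]
sandmalletoff 694 rect [array([675.9, 181.8]), array([ 92.2, 198. ]), np.float64(79.1)] z [18.8 30.2 32.2] px [390.1 254.8] lim [nan nan] [nan nan]
sandmalletoff 260 rect [array([670.7, 388.2]), array([74.7, 44.9]), np.float64(6.3)] z [18.4 22.4 24.4] px [465.  248.8] lim [632.2 362.9] [707.1 412.4]
mid 1377 rect [array([680.9,  43.6]), array([ 65.7, 214.8]), np.float64(23.6)] z [33.3 36.3 38.2] px [338.  271.7] lim [nan nan] [nan nan]
```

```bash
cat > m2.py <<'E'
from h import *
np.set_printoptions(precision=1,suppress=True)
D={n:dict(np.load(n+'0.npz')) for n in('top','scene')}
# box = u0,u1,v0,v1 ; predicate on hsv ; height
J={'top':{'blade':((205,260,295,340),lambda h,s,v:(s<60)&(v>150),3),'panel':((270,360,190,255),lambda h,s,v:(v<110)&(s>120),10),
 'handleneck':((178,214,300,325),lambda h,s,v:(v<110),24),
 'stand':((395,480,200,285),lambda h,s,v:(s<40)&(v>170),46)},
 'scene':{'blade':((345,395,205,230),lambda h,s,v:(s<60)&(v>150),3),'panel':((295,390,250,300),lambda h,s,v:(v<110)&(s>120),10),
 'stand':((140,240,260,330),lambda h,s,v:(s<40)&(v>170),46)}}
for n,jj in J.items():
    c=D[n]; hsv=cv2.cvtColor(c['color'],cv2.COLOR_RGB2HSV).astype(int); P=cloud(c)
    for k,(b,f,z) in jj.items():
        m=np.zeros((480,640),np.uint8); sl=np.s_[b[2]:b[3],b[0]:b[1]]; m[sl]=f(*[hsv[sl][...,i] for i in range(3)])
        kk,L,st,ce=cv2.connectedComponentsWithStats(m); i=1+st[1:,4].argmax(); vv,uu=np.nonzero(L==i)
        Q=np.array([ray(c,u,v,z)[:2] for u,v in zip(uu,vv)],np.float32); r=cv2.minAreaRect(Q)
        print(n,k,st[i],'c',np.array(r[0]),'sz',np.array(r[1]),'ang',r[2],'z',np.nanpercentile(P[L==i][:,2],[10,50,90]),'\n  box',cv2.boxPoints(r).tolist() if 0 else cv2.boxPoints(r).round(0).reshape(-1))
m=(D['top']['depth']>0)
P=cloud(D['top']);q=(abs(P[...,2]-175)<5)&(P[...,0]>150)&(P[...,0]<560)&(P[...,1]>380);Q=P[q][:,:2];
for a in range(250,540,40): 
    w=Q[abs(Q[:,0]-a)<15]; print('rackedge y at x',a,w[:,1].min() if len(w) else None)
E
python3 m2.py
```

```text
top blade [215 302  37  31 928] c [394.6 242.8] sz [95.4 76. ] ang 85.26383972167969 z [-0.5  3.4  7.2] 
  box [353. 198. 429. 192. 436. 287. 361. 293.]
top panel [294 239  51   2  54] c [617.    8.9] sz [  2.9 141.7] ang 1.3596152067184448 z [-0.4 30.8 37. ] 
  box [614.  80. 617. -62. 620. -62. 617.  80.]
top handleneck [178 306  14  11 124] c [407.  375.7] sz [37.  25.9] ang 84.05001068115234 z [17.6 23.5 27.8] 
  box [392. 359. 418. 356. 422. 393. 396. 395.]
top stand [412 213  57  58 871] c [ 614.1 -323.9] sz [158.9 153.3] ang 1.322835087776184 z [42.  46.4 50.2] 
  box [ 533. -249.  536. -402.  695. -399.  692. -245.]
scene blade [351 211  38  16 371] c [398.8 241.1] sz [98.4 76.7] ang 84.54290008544922 z [0.2 1.7 3.6] 
  box [356. 196. 432. 189. 442. 286. 365. 294.]
scene panel [302 267  82  33 800] c [682.8  10.1] sz [203.9 122.4] ang 59.21562576293945 z [ 0.6 33.2 36.2] 
  box [ 578.  -46.  683. -109.  788.   66.  682.  129.]
scene stand [154 262  80  56 840] c [ 618.1 -326.2] sz [161.6 152.4] ang 1.1278746128082275 z [43.3 45.2 46.7] 
  box [ 536. -252.  539. -404.  700. -401.  697. -248.]
rackedge y at x 250 None
rackedge y at x 290 381.7208078084316
rackedge y at x 330 380.311755847966
rackedge y at x 370 380.3118951504205
rackedge y at x 410 380.2582948391137
rackedge y at x 450 380.32793853155704
rackedge y at x 490 380.14268027441386
rackedge y at x 530 380.06920393333627
```

```bash
cat >> h.py <<'E'
np.set_printoptions(precision=4,suppress=True)
def tool():
    o=bot.get_obs(); return o,R.from_euler('xyz',o['tcp_rot']).as_matrix(),np.array(o['tool_pos'])
def plan(p,axdir=None,T=None):
    """p: TCP target mm world; axdir: world angle (deg) of the lifter's x; tool y must be perpendicular"""
    o,M,q=tool(); print('t',o['time'],'tcp',q,'toolY',M[:,1],'toolx',M[:,0],'w',o['grip_width'],'q6',o['joint_positions'][5],'F',o['contact_force'])
    print('shift m',M.T@(np.array(p)-q)/1000)
    if axdir is not None:
        yaw=np.degrees(np.arctan2(M[1,1],M[0,1])); d=(axdir+90-yaw+90)%180-90
        print('world yaw turn',d,' turn about tool x',-d, 'alt',-(d-np.sign(d)*180))
E
python3 - <<'E'
from h import *
plan([230,310,200]); plan([402,316,150],-94.5)
E
```

```text
t 0.1 tcp [199.7937 485.1333 226.1069] toolY [ 0.3809  0.9246 -0.0013] toolx [-0.0007 -0.0012 -1.    ] w 91.63281268000077 q6 -0.14601820114634942 F [-0.113  -0.0595  0.4225]
shift m [ 0.0263 -0.1504  0.0946]
t 0.1 tcp [199.7937 485.1333 226.1069] toolY [ 0.3809  0.9246 -0.0013] toolx [-0.0007 -0.0012 -1.    ] w 91.63281268000077 q6 -0.14601820114634942 F [-0.113  -0.0595  0.4225]
shift m [ 0.0762 -0.0793  0.2514]
world yaw turn -72.10968775122207  turn about tool x 72.10968775122207 alt -107.89031224877793
```

Request:
step_arm:
  targets:
    - [[0.0,-0.035,0.02,7],[0.0,-0.07,0.04,14],[0.0,-0.1,0.06,21],[0.0,-0.13,0.08,28],[0.0,-0.15,0.095,35]]

```text
time: 0.52
tool_pos: [229.8, 307.6, 225.9]
tcp_rot: [-1.095, 1.568, -2.103]
contact_force: [0.1, 0.4, -0.4]
grip_width: 92.0
```

```bash
python3 -c "
from h import *
plan([402,316,150],-94.5)"
```

```text
t 0.5167 tcp [229.826  307.5539 225.9061] toolY [ 0.8456  0.5339 -0.0027] toolx [-0.0015 -0.0026 -1.    ] w 91.96892701975436 q6 0.16670947504685305 F [ 0.114   0.3854 -0.3654]
shift m [0.0756 0.1503 0.0847]
world yaw turn -36.76643814305389  turn about tool x 36.76643814305389 alt -143.2335618569461
```

Request:
step_arm:
  targets:
    - [[0.0,0.03,0.017,7.1],[0.0,0.06,0.034,14.2],[0.0,0.09,0.051,21.3],[0.0,0.12,0.068,28.5],[0.0,0.15,0.085,35.6]]

```text
time: 0.93
tool_pos: [403.5, 315.4, 225.4]
tcp_rot: [-0.552, 1.567, -2.185]
contact_force: [-0.2, 1.3, 1.3]
grip_width: 91.9
```

Run:
```python
from h import *
plan([402,316,150],-94.5)
c=cam('wrist'); save(c,'w1.png'); np.savez('w1.npz',**c); print(-c['R'].T@c['t'],c['fov_y'],c['R'][2])
```

```text
t 0.9333 tcp [403.5325 315.387  225.367 ] toolY [ 0.9981 -0.0623 -0.0018] toolx [-0.002  -0.0028 -1.    ] w 91.92001098975088 q6 0.5773672160490005 F [-0.2168  1.3112  1.3074]
shift m [ 0.0754 -0.0014 -0.0007]
world yaw turn -0.9292599312450136  turn about tool x 0.9292599312450136 alt -179.070740068755
[409.7024 396.9956 384.0223] 71.39438071667212 [-0.0197 -0.3029 -0.9528]
```

View pics/w1.png

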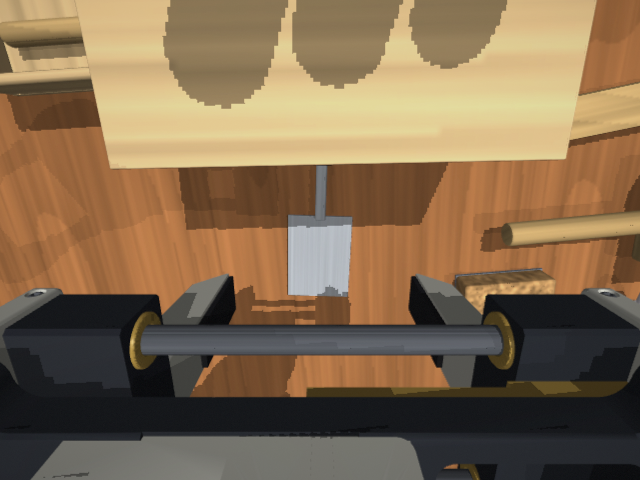

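The wrist view shows the blade at (320,256), its neck at (321,190), and the rack's front top edge at about v=163. The camera sits on the rack side, so I'll check its clearance.

Run:
```python
from h import *
c=dict(np.load('w1.npz')); P=cloud(c)
for u in(130,250,330,450,550):
    col=P[120:200,u]; k=np.where(col[:,2]>150)[0]; print('rack edge',u,col[k[-1]] , col[k[-1]+2])
hsv=cv2.cvtColor(c['color'],cv2.COLOR_RGB2HSV).astype(int)
m=np.zeros((480,640),np.uint8); s=np.s_[215:300,280:360]; m[s]=(hsv[s][...,1]<70)&(hsv[s][...,2]>130)
k,L,st,ce=cv2.connectedComponentsWithStats(m); i=1+st[1:,4].argmax(); vv,uu=np.nonzero(L==i)
Q=np.array([ray(c,u,v,3)[:2] for u,v in zip(uu,vv)],np.float32);r=cv2.minAreaRect(Q);print(r,cv2.boxPoints(r),np.nanmedian(P[L==i][:,2]))
for v in(175,190,205):
    row=hsv[v,300:345]; kk=300+np.where((row[:,1]<60))[0]; print(v,kk.min(),kk.max(),ray(c,kk.mean(),v,18),P[v,321])
```

```text
rack edge 130 [289.2057 380.5388 174.1637] [189.6709 364.8082   1.7266]
rack edge 250 [363.8634 377.3138 174.8152] [325.6145 358.7959   1.5267]
rack edge 330 [413.2106 375.6006 175.3917] [416.0227 355.5135   1.1484]
rack edge 450 [486.5387 372.9997 175.7058] [550.8319 350.7425   1.7289]
rack edge 550 [547.2218 370.5393 175.8872] [662.8331 346.1376   1.3969]
((396.1502685546875, 242.2671356201172), (95.63264465332031, 75.53827667236328), 84.77069091796875) [[354.1803 198.0922]
 [429.4041 191.2075]
 [438.1203 286.4421]
 [362.8964 293.3268]] 3.922027100922957
175 316 326 [405.454 348.292  18.   ] [405.4737 348.5176  19.6952]
190 316 325 [403.8963 331.915   18.    ] [404.4674 332.1342  19.4193]
205 315 325 [402.2953 315.082   18.    ] [403.448  315.4823  20.0883]
```

Request:
step_arm:
  targets:
    - [[0,0,0,-7.1],[0,0,0,-14.2],[0,0,0,-21.4],[0,0,0,-28.5],[0,0,0,-35.7]]

```text
time: 1.4
tool_pos: [409.1, 315.3, 224.4]
tcp_rot: [-0.105, 1.568, -1.119]
contact_force: [0.6, 0.5, 1.5]
grip_width: 91.9
```

Request:
step_arm:
  targets:
    - [[0,0,0,-7.1],[0,0,0,-14.2],[0,0,0,-21.4],[0,0,0,-28.5],[0,0,0,-35.7]]

```text
time: 1.82
tool_pos: [408.7, 315.2, 224.0]
tcp_rot: [-1.043, 1.567, -1.432]
contact_force: [-0.7, -0.2, 1.0]
grip_width: 91.5
```

Request:
step_arm:
  targets:
    - [[0,0,0,-7.1],[0,0,0,-14.2],[0,0,0,-21.4],[0,0,0,-28.5],[0,0,0,-35.7]]

```text
time: 2.23
tool_pos: [408.2, 315.1, 223.6]
tcp_rot: [-1.927, 1.567, -1.691]
contact_force: [-0.8, -0.1, -0.4]
grip_width: 91.8
```

Request:
step_arm:
  targets:
    - [[0,0,0,-7.1],[0,0,0,-14.2],[0,0,0,-21.4],[0,0,0,-28.5],[0,0,0,-35.7]]

```text
time: 2.65
tool_pos: [407.8, 315.0, 223.2]
tcp_rot: [-2.728, 1.566, -1.867]
contact_force: [-0.4, -0.0, -0.1]
grip_width: 91.9
```

Request:
step_arm:
  targets:
    - [[0,0,0,-7.1],[0,0,0,-14.2],[0,0,0,-21.4],[0,0,0,-28.5],[0,0,0,-35.7]]

```text
time: 3.07
tool_pos: [407.3, 314.8, 222.8]
tcp_rot: [2.807, 1.566, -1.99]
contact_force: [0.1, -0.5, 0.1]
grip_width: 91.9
```

```bash
python3 -c "
from h import *
plan([403,313.5,6],-95.0)"
```

```text
t 3.0667 tcp [407.3214 314.8425 222.8469] toolY [-0.9964  0.0845  0.0017] toolx [-0.0021 -0.0048 -1.    ] w 91.9262013277676 q6 -2.5449328518197496 F [ 0.0595 -0.4501  0.0845]
shift m [ 0.2169  0.0038 -0.0006]
world yaw turn -0.15204843907886811  turn about tool x 0.15204843907886811 alt -179.84795156092113
```

Request:
step_arm:
  targets:
    - [[0.04,0.001,0,0],[0.08,0.002,0,0],[0.12,0.003,0,0],[0.15,0.004,-0.001,0],[0.16,0.004,-0.001,0]]

```text
time: 3.48
tool_pos: [399.7, 311.7, 58.5]
tcp_rot: [2.401, 1.557, -2.395]
contact_force: [0.3, 0.1, -0.1]
grip_width: 91.8
```

Request:
step_arm:
  targets:
    - [[0.015,0,0,0],[0.03,0,0,0],[0.045,0,0,0],[0.054,0,0,0],[0.056,0,0,0]]

```text
time: 3.9
tool_pos: [398.8, 311.0, 1.8]
tcp_rot: [2.381, 1.556, -2.416]
contact_force: [-0.0, 0.7, 0.2]
grip_width: 92.0
```

Request:
step_arm:
  targets:
    - [[0,0,0,0],[0,0,0,0],[0,0,0,0],[0,0,0,0],[0,0,0,0]]
  jaw: 1

```text
time: 4.32
tool_pos: [399.2, 311.2, 2.4]
tcp_rot: [2.399, 1.557, -2.397]
contact_force: [0.2, -0.2, -0.3]
grip_width: 63.0
```

Request:
step_arm:
  targets:
    - [[0,0,0,0],[0,0,0,0],[0,0,0,0],[0,0,0,0],[0,0,0,0]]

```text
time: 4.73
tool_pos: [399.1, 311.2, 2.4]
tcp_rot: [2.396, 1.557, -2.4]
contact_force: [-0.3, 0.5, 0.2]
grip_width: 29.7
```

```bash
python3 -c "
from h import *
plan([403-13,313.5-145,8],-95.0)"
```

```text
t 4.7333 tcp [399.1269 311.2359   2.4211] toolY [-0.9965  0.0837  0.0093] toolx [-0.0101 -0.0093 -0.9999] w 29.68998610446169 q6 -2.541629561877948 F [-0.3226  0.4504  0.1976]
shift m [-0.0042 -0.0028 -0.143 ]
world yaw turn -0.20119664700152384  turn about tool x 0.20119664700152384 alt -179.79880335299848
```

Request:
step_arm:
  targets:
    - [[0,0,-0.003,0],[0,0,-0.003,0],[0,0,-0.003,0],[0,0,-0.003,0],[0,0,-0.003,0]]

```text
time: 5.15
tool_pos: [399.7, 308.3, 2.9]
tcp_rot: [2.452, 1.559, -2.344]
contact_force: [2.7, -1.3, 5.0]
grip_width: 11.4
```

Request:
step_arm:
  targets:
    - [[0,0,0,0],[0,0,0,0],[0,0,0,0],[0,0,0,0],[0,0,0,0]]

```text
time: 5.57
tool_pos: [399.6, 308.3, 2.9]
tcp_rot: [2.455, 1.558, -2.341]
contact_force: [0.8, -0.5, 3.4]
grip_width: 12.0
```

```bash
python3 -c "
from h import *
plan([403-13,313.5-145,8],-95.0)"
```

```text
t 5.5667 tcp [399.6181 308.3027   2.8936] toolY [-0.9965  0.0837  0.0078] toolx [-0.0086 -0.0089 -0.9999] w 12.046473484818417 q6 -2.5463047968310186 F [ 0.7832 -0.524   3.4453]
shift m [-0.0038 -0.0021 -0.1402]
world yaw turn -0.19677831524990097  turn about tool x 0.19677831524990097 alt -179.8032216847501
```

Request:
step_arm:
  targets:
    - [[-0.003,0,-0.01,0],[-0.003,0,-0.03,0],[-0.003,0,-0.05,0],[-0.003,-0.001,-0.065,0],[-0.003,-0.001,-0.08,0]]

```text
time: 5.98
tool_pos: [392.5, 226.8, 6.2]
tcp_rot: [2.375, 1.556, -2.421]
contact_force: [0.3, -0.2, -2.3]
grip_width: 11.8
```

Request:
step_arm:
  targets:
    - [[0,0,-0.02,0],[0,0,-0.04,0],[0,-0.001,-0.055,0],[0,-0.001,-0.06,0],[0,-0.001,-0.06,0]]

```text
time: 6.4
tool_pos: [387.5, 165.7, 6.5]
tcp_rot: [2.312, 1.554, -2.486]
contact_force: [-0.4, -0.1, -1.8]
grip_width: 11.5
```

Request:
step_arm:
  targets:
    - [[0.001,0,0,0],[0.002,0,0,0],[0.003,0,0,0],[0.003,0,0,0],[0.003,0,0,0]]

```text
time: 6.82
tool_pos: [387.3, 166.1, 3.4]
tcp_rot: [2.304, 1.554, -2.493]
contact_force: [-0.1, 1.4, -3.2]
grip_width: 11.8
```

```bash
python3 -c "
from h import *
plan([403-13,313.5-145,8],-95.0)
for n in ('top','scene'):
    c=cam(n); save(c,n+'1.png'); np.savez(n+'1.npz',**c)
cv2.imwrite('pics/s1c.png',cv2.resize(c['color'][130:280,230:530,::-1],None,fx=2.6,fy=2.6))
"
```

```text
t 6.8167 tcp [387.2852 166.0601   3.3534] toolY [-0.9963  0.0848  0.0128] toolx [-0.0137 -0.0104 -0.9999] w 11.819735517749312 q6 -2.8183309655540785 F [-0.1433  1.4147 -3.176 ]
shift m [-0.0047 -0.0024  0.0026]
world yaw turn -0.13659604419012794  turn about tool x 0.13659604419012794 alt -179.86340395580987
```

View pics/s1c.png

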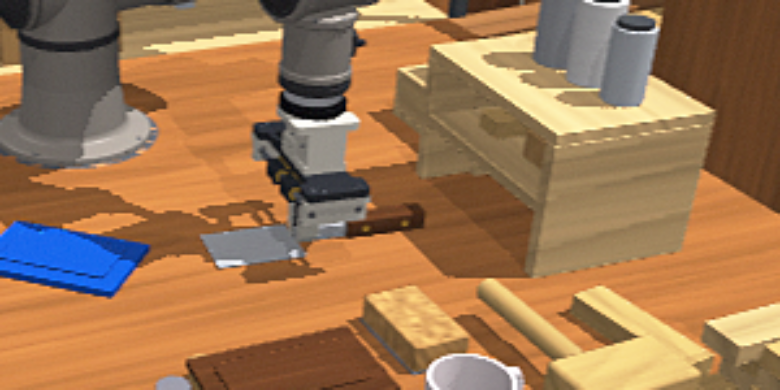

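The scene crop shows the handle at about (385,222) fully out, well clear of the rack front at about (530,200). Next I lower it, open, raise and turn back.

Request:
step_arm:
  targets:
    - [[0.001,0,0,0],[0.0015,0,0,0],[0.0015,0,0,0],[0.0015,0,0,0],[0.0015,0,0,0]]

```text
time: 7.33
tool_pos: [387.4, 166.0, 2.9]
tcp_rot: [2.332, 1.554, -2.465]
contact_force: [-3.3, -1.0, 11.4]
grip_width: 11.8
```

Request:
step_arm:
  targets:
    - [[0,0,0,0],[0,0,0,0],[0,0,0,0],[0,0,0,0],[0,0,0,0]]
  jaw: 0

```text
time: 7.75
tool_pos: [386.8, 166.0, 2.8]
tcp_rot: [2.296, 1.553, -2.502]
contact_force: [-3.4, 0.5, 4.7]
grip_width: 40.3
```

Request:
step_arm:
  targets:
    - [[0,0,0,0],[0,0,0,0],[0,0,0,0],[0,0,0,0],[0,0,0,0]]

```text
time: 8.17
tool_pos: [385.4, 165.9, 2.8]
tcp_rot: [2.231, 1.551, -2.566]
contact_force: [-6.2, 0.3, 6.3]
grip_width: 73.8
```

Request:
step_arm:
  targets:
    - [[-0.02,0,0,0],[-0.05,0,0,0],[-0.09,0,0,0],[-0.13,0,0,0],[-0.15,0,0,0]]

```text
time: 8.58
tool_pos: [389.8, 167.9, 156.8]
tcp_rot: [2.392, 1.557, -2.405]
contact_force: [1.6, 0.6, 0.4]
grip_width: 91.7
```

Request:
step_arm:
  targets:
    - [[0,0,0.015,7.1],[0,0,0.03,14.2],[0,0,0.045,21.4],[0,0,0.06,28.5],[0,0,0.066,35.7]]

```text
time: 9.0
tool_pos: [395.9, 235.2, 156.1]
tcp_rot: [3.041, 1.558, -2.384]
contact_force: [-1.0, -0.7, -0.1]
grip_width: 91.9
```

Request:
step_arm:
  targets:
    - [[0,0,0,7.1],[0,0,0,14.2],[0,0,0,21.4],[0,0,0,28.5],[0,0,0,35.7]]

```text
time: 9.42
tool_pos: [396.2, 235.2, 155.9]
tcp_rot: [-2.595, 1.558, -2.363]
contact_force: [-0.3, -1.0, -0.6]
grip_width: 92.0
```

Request:
step_arm:
  targets:
    - [[0,0,0,7.1],[0,0,0,14.2],[0,0,0,21.4],[0,0,0,28.5],[0,0,0,35.7]]

```text
time: 9.83
tool_pos: [396.5, 235.2, 155.7]
tcp_rot: [-1.944, 1.559, -2.337]
contact_force: [0.2, -0.6, 0.5]
grip_width: 91.8
```

Request:
step_arm:
  targets:
    - [[0,0,0,7.1],[0,0,0,14.2],[0,0,0,21.4],[0,0,0,28.5],[0,0,0,35.7]]

```text
time: 10.25
tool_pos: [396.8, 235.2, 155.5]
tcp_rot: [-1.293, 1.559, -2.311]
contact_force: [0.5, -0.2, -0.3]
grip_width: 91.7
```

Request:
step_arm:
  targets:
    - [[0,0,0,7.1],[0,0,0,14.2],[0,0,0,21.4],[0,0,0,28.5],[0,0,0,35.7]]

```text
time: 10.67
tool_pos: [397.1, 235.3, 155.3]
tcp_rot: [-0.641, 1.559, -2.284]
contact_force: [-0.1, -0.5, 0.1]
grip_width: 91.6
```

Run:
```python
from h import *
c=cam('wrist'); save(c,'w2.png'); np.savez('w2.npz',**c); P=cloud(c)
t=cam('top'); np.savez('top2.npz',**t); save(t,'top2.png'); T=cloud(t)
for n,A,cc in(('w',P,c),('t',T,t)):
    hsv=cv2.cvtColor(cc['color'],cv2.COLOR_RGB2HSV).astype(int)
    for nm,m,z in(('handle',(hsv[...,2]<125)&(hsv[...,1]>90)&(A[...,2]>12)&(A[...,2]<34),24),('blade',(hsv[...,1]<70)&(hsv[...,2]>120)&(A[...,2]>-6)&(A[...,2]<13),3)):
        m=(m&(A[...,0]>300)&(A[...,0]<480)&(A[...,1]>40)&(A[...,1]<345)).astype(np.uint8)
        k,L,st,ce=cv2.connectedComponentsWithStats(m)
        if k<2: continue
        i=1+st[1:,4].argmax(); vv,uu=np.nonzero(L==i)
        Q=np.array([ray(cc,u,v,z)[:2] for u,v in zip(uu,vv)],np.float32); print(n,nm,st[i,4],ce[i],cv2.minAreaRect(Q),np.nanmedian(A[L==i][:,2]))
plan([393,232,4],-95)
```

```text
w handle 3273 [319.1528 182.8766] ((397.45220947265625, 266.8722839355469), (99.05207824707031, 25.062795639038086), 85.09758758544922) 24.709358179076773
w blade 2378 [317.1955 307.0652] ((385.85540771484375, 137.34585571289062), (41.66278839111328, 76.38318634033203), 86.17388153076172) 3.8518840535671273
t handle 81 [235.8025 317.642 ] ((393.2469787597656, 231.70748901367188), (26.315746307373047, 25.69454574584961), 83.18148803710938) 24.099317422071433
t blade 1050 [281.96  322.541] ((382.01080322265625, 106.00222778320312), (106.50047302246094, 75.71643829345703), 84.81098937988281) 3.5343097963531416
t 10.7667 tcp [397.0896 235.2435 155.3676] toolY [ 0.9977 -0.0669 -0.0069] toolx [-0.0075 -0.0086 -0.9999] w 91.88041962389306 q6 0.4422456121563791 F [0.4011 0.3197 0.4004]
shift m [ 0.1514 -0.0028  0.0021]
world yaw turn -1.1625906150720766  turn about tool x 1.1625906150720766 alt -178.83740938492792
```

Request:
step_arm:
  targets:
    - [[0.035,0,0,1.5],[0.07,-0.001,0,1.5],[0.1,-0.001,-0.001,1.5],[0.13,-0.0015,-0.001,1.5],[0.15,-0.0015,-0.001,1.5]]

```text
time: 11.18
tool_pos: [393.5, 234.6, 3.0]
tcp_rot: [-0.703, 1.557, -2.362]
contact_force: [-0.2, 0.1, 0.2]
grip_width: 92.1
```

Request:
step_arm:
  targets:
    - [[0,0,0,0],[0,0,0,0],[0,0,0,0],[0,0,0,0],[0,0,0,0]]
  jaw: 1

```text
time: 11.6
tool_pos: [393.9, 234.8, 3.6]
tcp_rot: [-0.664, 1.558, -2.322]
contact_force: [0.9, 0.3, 0.2]
grip_width: 62.8
```

Request:
step_arm:
  targets:
    - [[0,0,0,0],[0,0,0,0],[0,0,0,0],[0,0,0,0],[0,0,0,0]]

```text
time: 12.02
tool_pos: [393.9, 234.8, 3.7]
tcp_rot: [-0.661, 1.559, -2.319]
contact_force: [-0.6, 0.1, 0.7]
grip_width: 29.7
```

Request:
step_arm:
  targets:
    - [[0,0,0,0],[0,0,0,0],[0,0,0,0],[0,0,0,0],[0,0,0,0]]

```text
time: 12.43
tool_pos: [393.8, 234.8, 3.7]
tcp_rot: [-0.67, 1.558, -2.328]
contact_force: [-0.5, 0.7, 1.1]
grip_width: 25.6
```

Run:
```python
from h import *
plan([394,235,60],-95.5)
# panel, battens, stand, glue from initial top/scene depth
for n in('top','scene'):
    c=dict(np.load(n+'0.npz')); P=cloud(c); hsv=cv2.cvtColor(c['color'],cv2.COLOR_RGB2HSV).astype(int)
    for nm,m,z in(('panel',(hsv[...,2]<140)&(hsv[...,1]>100)&(P[...,2]>31)&(P[...,2]<46)&(abs(P[...,1]-15)<120)&(P[...,0]>560)&(P[...,0]<760),36),
                ('glue',(hsv[...,1]<60)&(P[...,2]>40)&(P[...,1]<-80)&(P[...,1]>-220)&(P[...,0]>640)&(P[...,0]<900),80)):
        m=m.astype(np.uint8); k,L,st,ce=cv2.connectedComponentsWithStats(m)
        if k<2: print(nm,'none'); continue
        i=1+st[1:,4].argmax(); vv,uu=np.nonzero(L==i); A=P[L==i]
        Q=np.array([ray(c,u,v,np.median(A[:,2])if nm=='panel' else z)[:2] for u,v in zip(uu,vv)],np.float32)
        print(n,nm,st[i],'ray',cv2.minAreaRect(Q),'cloud',np.percentile(A,[2,50,98],axis=0).round(0).tolist())
    m=(hsv[...,1]<130)&(hsv[...,2]>150)&(P[...,2]>15)&(P[...,2]<32)&(abs(P[...,1]-15)<100)&(P[...,0]>560)&(P[...,0]<760)
    k,L,st,ce=cv2.connectedComponentsWithStats(m.astype(np.uint8))
    for i in range(1,k):
        if st[i,4]>8: print(' batten bit',ce[i],P[L==i].mean(0).round(0),P[L==i].min(0).round(0),P[L==i].max(0).round(0))
```

```text
t 12.4333 tcp [393.8154 234.7776   3.6726] toolY [ 0.9962 -0.0872 -0.0078] toolx [-0.0086 -0.0091 -0.9999] w 25.648203063181448 q6 0.4681323415050162 F [-0.5174  0.7498  1.1254]
shift m [-0.0563 -0.0003  0.0003]
world yaw turn -0.4989146675884797  turn about tool x 0.4989146675884797 alt -179.50108533241152
top panel [ 284  200   62   41 2204] ray ((667.2766723632812, 21.57602310180664), (167.31419372558594, 110.32420349121094), 88.80115509033203) cloud [[615.0, -59.0, 32.0], [666.0, 22.0, 37.0], [720.0, 101.0, 44.0]]
top glue [360 171  22  25 430] ray ((765.51953125, -128.84262084960938), (67.92620086669922, 57.46323776245117), 0.6995804309844971) cloud [[741.0, -156.0, 45.0], [759.0, -127.0, 92.0], [788.0, -103.0, 133.0]]
 batten bit [294.4833 194.8333] [741.  81.  27.] [727.  72.  18.] [755.  91.  32.]
 batten bit [342.1154 197.7308] [736. -54.  26.] [723. -62.  18.] [748. -45.  31.]
 batten bit [289.7692 240.1538] [610.  91.  27.] [608.  82.  16.] [614.  99.  32.]
 batten bit [338. 243.] [606. -45.  27.] [599. -53.  20.] [612. -36.  31.]
scene panel [ 301  256   83   39 1902] ray ((674.866943359375, 16.409706115722656), (170.48040771484375, 113.07417297363281), 89.56126403808594) cloud [[619.0, -65.0, 32.0], [678.0, 13.0, 35.0], [725.0, 99.0, 39.0]]
scene glue [282 275  29  47 997] ray ((770.2136840820312, -133.58389282226562), (57.78147888183594, 151.73561096191406), 69.19639587402344) cloud [[765.0, -164.0, 42.0], [789.0, -140.0, 84.0], [803.0, -111.0, 130.0]]
 batten bit [376.6735 287.4898] [741.  77.  25.] [726.  67.  23.] [760.  86.  29.]
 batten bit [322.75   299.4615] [737. -58.  25.] [724. -66.  20.] [750. -49.  28.]
```

Request:
step_arm:
  targets:
    - [[-0.01,0,0,0],[-0.025,0,0,0],[-0.04,0,0,0],[-0.055,0,0,0],[-0.07,0,0,0]]

```text
time: 12.85
tool_pos: [394.1, 235.3, 74.0]
tcp_rot: [-0.706, 1.558, -2.364]
contact_force: [0.2, 0.9, -2.9]
grip_width: 25.8
```

Request:
step_arm:
  targets:
    - [[0,0.001,0.014,-6.2],[0,0.002,0.028,-12.4],[0,0.004,0.042,-18.6],[0,0.005,0.056,-24.8],[0,0.006,0.069,-31]]

```text
time: 13.27
tool_pos: [393.6, 165.3, 74.3]
tcp_rot: [-1.29, 1.557, -2.401]
contact_force: [0.2, -0.2, -3.5]
grip_width: 25.6
```

Request:
step_arm:
  targets:
    - [[0,-0.006,0.012,-6.2],[0,-0.012,0.025,-12.4],[0,-0.018,0.037,-18.6],[0,-0.024,0.05,-24.8],[0,-0.03,0.062,-31]]

```text
time: 13.68
tool_pos: [393.7, 95.7, 74.7]
tcp_rot: [-1.883, 1.556, -2.448]
contact_force: [-0.4, -0.2, -3.6]
grip_width: 25.8
```

Request:
step_arm:
  targets:
    - [[0,-0.012,0.008,-6.2],[0,-0.024,0.016,-12.4],[0,-0.036,0.024,-18.6],[0,-0.048,0.032,-24.8],[0,-0.058,0.038,-31]]

```text
time: 14.1
tool_pos: [394.4, 25.5, 75.0]
tcp_rot: [-2.47, 1.555, -2.489]
contact_force: [0.4, 1.1, -2.4]
grip_width: 25.4
```

```bash
cat > lift.py <<'E'
from h import *
import sys
def lifter(tag,show=True):
    o,M,q=tool()
    for n in('top','scene'):
        c=cam(n); P=cloud(c); save(c,n+tag+'.png'); np.savez(n+tag+'.npz',**c); hsv=cv2.cvtColor(c['color'],cv2.COLOR_RGB2HSV).astype(int)
        d=np.array([M[1,1],-M[0,1]])  # tool y rotated -90
        z0=q[2]-4
        m=(hsv[...,1]<75)&(hsv[...,2]>115)&(P[...,2]>z0-15)&(P[...,2]<z0+18)
        a=(P[...,:2]-q[:2])@d; b=(P[...,:2]-q[:2])@np.array([-d[1],d[0]])
        m&=(a>70)&(a<190)&(abs(b)<48)
        k,L,st,ce=cv2.connectedComponentsWithStats(m.astype(np.uint8)); i=1+st[1:,4].argmax(); A=P[L==i]
        X=np.c_[a[L==i],b[L==i],np.ones(len(A))]; co=np.linalg.lstsq(X,A[:,2],rcond=None)[0]
        print(n,st[i,4],'blade mean z',A[:,2].mean(),'slope along,across',co[:2],'z at 0:',co[2],'at 129:',co[2]+129*co[0])
        for z in(z0+3,): 
            vv,uu=np.nonzero(L==i); Q=np.array([ray(c,u,v,A[:,2].mean())[:2] for u,v in zip(uu,vv)],np.float32); print('   ',cv2.minAreaRect(Q))
if __name__=='__main__': lifter(sys.argv[1])
E
python3 lift.py 3; python3 -c "
from h import *
plan([400,28,8],-2)"
```

```text
top 1086 blade mean z 71.34690107554053 slope along,across [-0.0394 -0.0019] z at 0: 76.44096617441603 at 129: 71.35663494169494
    ((521.6680908203125, 24.560237884521484), (75.49531555175781, 109.3606185913086), 88.9135971069336)
scene 645 blade mean z 69.98326909327206 slope along,across [-0.0445 -0.0023] z at 0: 75.88449978150568 at 129: 70.14528703368342
    ((510.39105224609375, 20.11369514465332), (75.3029556274414, 146.10923767089844), 88.56843566894531)
t 14.2 tcp [394.42    25.3013  75.044 ] toolY [ 0.0242  0.9997 -0.0099] toolx [-0.0124 -0.0096 -0.9999] w 26.051062392282322 q6 -1.6565037633027644 F [-0.3257  0.3704 -2.1277]
shift m [0.0669 0.0035 0.0063]
world yaw turn -0.6126282362042161  turn about tool x 0.6126282362042161 alt -179.38737176379578
```

Request:
step_arm:
  targets:
    - [[0.015,0,0,0.6],[0.03,0.001,0,0.6],[0.045,0.0015,0,0.6],[0.058,0.002,0,0.6],[0.064,0.002,0,0.6]]

```text
time: 14.62
tool_pos: [392.6, 27.4, 9.7]
tcp_rot: [-2.562, 1.553, -2.599]
contact_force: [0.0, -0.3, -2.9]
grip_width: 25.7
```

Request:
step_arm:
  targets:
    - [[0,0,0,0],[0,0,0,0],[0,0,0,0],[0,0,0,0],[0,0,0,0]]

```text
time: 15.03
tool_pos: [392.9, 27.4, 10.2]
tcp_rot: [-2.526, 1.554, -2.564]
contact_force: [-0.5, 0.2, -3.8]
grip_width: 25.5
```

```bash
python3 lift.py 4
python3 - <<'E'
from h import *
plan([540,22,11],-2)
c=cam('scene'); cv2.imwrite('pics/s4c.png',cv2.resize(c['color'][190:310,230:430,::-1],None,fx=4,fy=4))
E
```

```text
top 1034 blade mean z 6.092505592040757 slope along,across [-0.0347  0.0084] z at 0: 10.559260993511971 at 129: 6.0870057011781915
    ((519.0787353515625, 22.890422821044922), (77.9306640625, 111.86331176757812), 87.81827545166016)
scene 624 blade mean z 4.969682883653306 slope along,across [-0.0433 -0.0123] z at 0: 10.566112397446847 at 129: 4.976182698306957
    ((507.52099609375, 20.750083923339844), (77.095458984375, 138.7244873046875), 87.18125915527344)
t 15.1333 tcp [392.7857  27.3504  10.0459] toolY [ 0.0378  0.9992 -0.0098] toolx [-0.0144 -0.0092 -0.9999] w 25.644536664125216 q6 -1.6329210502759524 F [ 1.0928  0.0809 -2.6362]
shift m [-0.003   0.0002  0.1473]
world yaw turn 0.16394991835494466  turn about tool x -0.16394991835494466 alt 179.83605008164506
```

View pics/s4c.png

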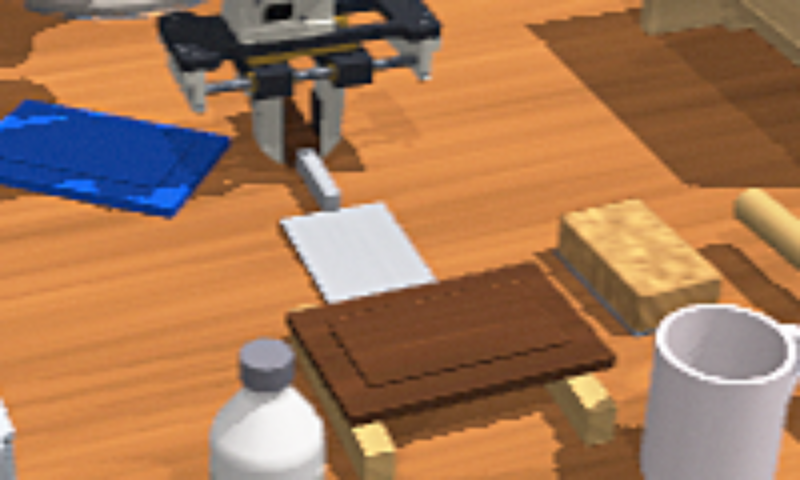

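The scene crop shows the blade at (360,250) aligned with the gap between the battens, its tip just in front of the panel. Next I slide it in.

Request:
step_arm:
  targets:
    - [[-0.001,0,0.012,0],[-0.0015,0,0.027,0],[-0.002,0,0.042,0],[-0.002,0,0.057,0],[-0.002,0,0.07,0]]

```text
time: 15.6
tool_pos: [463.8, 24.6, 11.2]
tcp_rot: [-2.512, 1.554, -2.55]
contact_force: [-0.6, -0.2, -2.2]
grip_width: 26.0
```

```bash
python3 -c "
from h import *
plan([540,22,11],-2)"
```

```text
t 15.6 tcp [463.7689  24.6046  11.1892] toolY [ 0.038   0.9992 -0.0098] toolx [-0.0138 -0.0093 -0.9999] w 26.022272311570234 q6 -1.6243996521203448 F [-0.5931 -0.2187 -2.2463]
shift m [-0.0008  0.0003  0.0763]
world yaw turn 0.17833840179490323  turn about tool x -0.17833840179490323 alt 179.82166159820508
```

Request:
step_arm:
  targets:
    - [[-0.0005,0,0.016,0],[-0.001,0,0.032,0],[-0.001,0,0.048,0],[-0.001,0,0.064,0],[-0.001,0,0.076,0]]

```text
time: 16.02
tool_pos: [541.0, 21.6, 11.2]
tcp_rot: [-2.485, 1.555, -2.523]
contact_force: [0.1, -0.6, -1.8]
grip_width: 25.9
```

Run:
```python
from h import *
plan([540,22,40],-2)
c=cam('scene');t=cam('top');w=cam('wrist')
I=np.vstack([np.hstack([cv2.resize(c['color'][200:320,270:430],(400,300)),cv2.resize(t['color'][190:310,240:400],(400,300))]),np.hstack([cv2.resize(w['color'],(400,300))]*2)])
cv2.imwrite('pics/m5.png',I[:,:,::-1])
```

```text
t 16.0167 tcp [540.9569  21.6125  11.1825] toolY [ 0.0382  0.9992 -0.0098] toolx [-0.0131 -0.0093 -0.9999] w 25.92237664322471 q6 -1.6177005521700705 F [ 0.0828 -0.6356 -1.7607]
shift m [-0.0288  0.0001 -0.0013]
world yaw turn 0.19072996521580876  turn about tool x -0.19072996521580876 alt 179.8092700347842
```

View pics/m5.png

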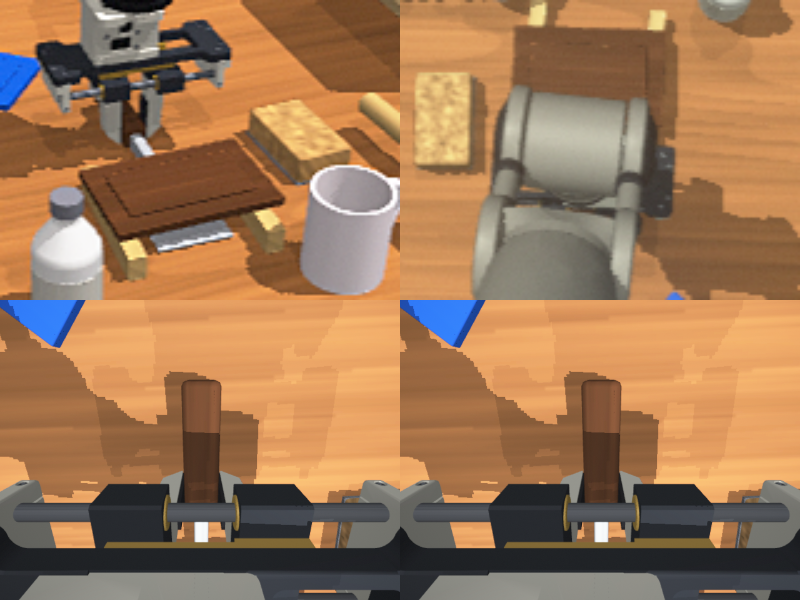

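The scene crop (top left) shows the blade under the panel, centred between the battens, with its front edge visible at (190,237). Now I lift slowly.

Request:
step_arm:
  targets:
    - [[-0.004,0,0,0],[-0.008,0,0,0],[-0.012,0,0,0],[-0.015,0,0,0],[-0.018,0,0,0]]

```text
time: 16.58
tool_pos: [539.9, 21.9, 29.5]
tcp_rot: [-2.51, 1.554, -2.549]
contact_force: [0.4, -0.5, -3.6]
grip_width: 25.5
```

Request:
step_arm:
  targets:
    - [[-0.003,0,0,0],[-0.006,0,0,0],[-0.009,0,0,0],[-0.012,0,0,0],[-0.015,0,0,0]]

```text
time: 17.0
tool_pos: [540.0, 22.0, 44.7]
tcp_rot: [-2.52, 1.554, -2.559]
contact_force: [-0.4, -0.1, -3.8]
grip_width: 25.9
```

Request:
step_arm:
  targets:
    - [[-0.002,0,0,0],[-0.005,0,0,0],[-0.008,0,0,0],[-0.01,0,0,0],[-0.01,0,0,0]]

```text
time: 17.42
tool_pos: [540.4, 22.1, 55.3]
tcp_rot: [-2.488, 1.555, -2.526]
contact_force: [0.6, -0.5, -3.7]
grip_width: 25.4
```

```bash
cat > pan.py <<'E'
from h import *
import sys
plan([540,22,90],-2)
c=cam('scene'); P=cloud(c); hsv=cv2.cvtColor(c['color'],cv2.COLOR_RGB2HSV).astype(int); save(c,'p'+sys.argv[1]+'.png'); q=tool()[2]
d=P-q; m=(hsv[...,2]<150)&(hsv[...,1]>100)&(hsv[...,0]<25)&(d[...,0]>50)&(d[...,0]<210)&(abs(d[...,1])<130)&(P[...,2]>30)
k,L,st,ce=cv2.connectedComponentsWithStats(m.astype(np.uint8)); i=1+st[1:,4].argmax(); A=P[L==i]
co=np.linalg.lstsq(np.c_[A[:,:2]-A[:,:2].mean(0),np.ones(len(A))],A[:,2],rcond=None)[0]
vv,uu=np.nonzero(L==i); Q=np.array([ray(c,u,v,co[2])[:2] for u,v in zip(uu,vv)],np.float32)
print('panel',st[i],'slopes/meanz',co,cv2.minAreaRect(Q),'cloud rect',cv2.minAreaRect(A[:,:2].astype(np.float32)))
cv2.imwrite('pics/pc'+sys.argv[1]+'.png',cv2.resize(c['color'][max(0,st[i,1]-70):st[i,1]+80,max(0,st[i,0]-60):st[i,0]+140,::-1],None,fx=3.5,fy=3.5))
E
python3 pan.py 6
```

```text
t 17.4167 tcp [540.4191  22.1042  55.2506] toolY [ 0.0381  0.9992 -0.0098] toolx [-0.0132 -0.0093 -0.9999] w 25.44514995055913 q6 -1.6188231339164487 F [ 0.5959 -0.5334 -3.7222]
shift m [-0.0347 -0.0005 -0.0009]
world yaw turn 0.1828206086655655  turn about tool x -0.1828206086655655 alt 179.81717939133443
panel [ 302  243   83   48 2472] slopes/meanz [-0.2169  0.0016 62.5602] ((675.9244384765625, 18.820266723632812), (182.5626678466797, 144.80694580078125), 88.20126342773438) cloud rect ((673.3163452148438, 19.13800811767578), (172.18484497070312, 112.90570831298828), 89.19476318359375)
```

View pics/pc6.png

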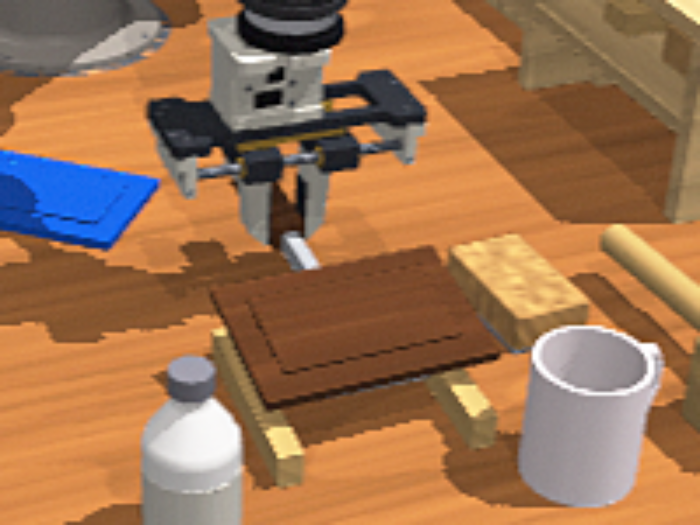

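```bash
cat > tilt.py <<'E'
from h import *
def tilt():
    c=cam('scene'); P=cloud(c); hsv=cv2.cvtColor(c['color'],cv2.COLOR_RGB2HSV).astype(int); o,M,q=tool()
    d=P-q; m=(hsv[...,2]<150)&(hsv[...,1]>100)&(hsv[...,0]<25)&(d[...,0]>50)&(d[...,0]<210)&(abs(d[...,1])<130)&(P[...,2]>30)
    k,L,st,ce=cv2.connectedComponentsWithStats(m.astype(np.uint8)); i=1+st[1:,4].argmax()
    A=P[cv2.erode((L==i).astype(np.uint8),np.ones((7,7)))>0]; ctr=P[L==i].mean(0)
    co=np.linalg.lstsq(np.c_[A[:,:2]-ctr[:2],np.ones(len(A))],A[:,2],rcond=None)[0]
    print('t',o['time'],'tilt',co[:2],'z',co[2],'cloud rect',cv2.minAreaRect(P[L==i][:,:2].astype(np.float32)),'M',o['moment'],'F',o['contact_force'])
tilt(); 
if __name__=='__main__': tilt()
E
python3 tilt.py
```

```text
t 17.5167 tilt [-0.2156  0.0004] z 63.0953428977989 cloud rect ((672.8070678710938, 19.03777313232422), (172.77976989746094, 112.32576751708984), 89.653564453125) M [ 0.0728  0.3601 -0.0093] F [-0.0032 -0.4679 -3.3434]
t 17.5667 tilt [-0.2153  0.0026] z 63.0109718794419 cloud rect ((672.0831298828125, 18.60297393798828), (172.67767333984375, 113.737548828125), 88.49908447265625) M [0.0577 0.3252 0.0037] F [-0.1507 -0.6974 -3.9047]
```

The crop shows the panel lifted off the battens on the blade with its far edge low. The measured tilt is 0.215 rad and steady, inside the limit, so I carry on with gentle moves.

Request:
step_arm:
  targets:
    - [[-0.001,0,0,0],[-0.0025,0,0,0],[-0.005,0,0,0],[-0.008,0,0,0],[-0.011,0,0,0]]

```text
time: 17.98
tool_pos: [540.2, 22.2, 66.0]
tcp_rot: [-2.528, 1.554, -2.566]
contact_force: [-0.7, -0.9, -3.3]
grip_width: 25.7
```

Request:
step_arm:
  targets:
    - [[-0.003,0,0,0],[-0.006,0,0,0],[-0.009,0,0,0],[-0.011,0,0,0],[-0.012,0,0,0]]

```text
time: 18.4
tool_pos: [540.6, 22.3, 78.4]
tcp_rot: [-2.502, 1.554, -2.54]
contact_force: [0.7, 0.4, -4.2]
grip_width: 25.6
```

```bash
python3 tilt.py; python3 -c "
from h import *
plan([479,22,90],-1)"
```

```text
t 18.45 tilt [-0.2215 -0.0028] z 86.54879922002412 cloud rect ((671.8526611328125, 40.93079376220703), (120.21793365478516, 222.22390747070312), 3.4972317218780518) M [0.0618 0.3343 0.0205] F [ 0.2931 -0.1199 -4.3788]
t 18.5 tilt [-0.2203 -0.0002] z 86.58142300431699 cloud rect ((671.2057495117188, 41.19999694824219), (120.25746154785156, 221.48806762695312), 3.2831878662109375) M [ 0.065   0.2951 -0.0066] F [ 0.0412 -0.2646 -3.8324]
t 18.5 tcp [540.4971  22.3212  78.2068] toolY [ 0.0381  0.9992 -0.0098] toolx [-0.0138 -0.0093 -0.9999] w 25.558903185335588 q6 -1.6192431591697247 F [ 0.0412 -0.2646 -3.8324]
shift m [-0.0109 -0.0028 -0.0616]
world yaw turn 1.1844482012257913  turn about tool x -1.1844482012257913 alt 178.8155517987742
```

Request:
step_arm:
  targets:
    - [[0,0,-0.001,0],[0,-0.001,-0.004,0],[0,-0.003,-0.009,0],[0,-0.0075,-0.016,0],[0,-0.013,-0.0225,0]]

```text
time: 18.92
tool_pos: [516.4, 10.0, 78.5]
tcp_rot: [-2.54, 1.553, -2.577]
contact_force: [-0.0, -0.7, -3.4]
grip_width: 25.8
```

Request:
step_arm:
  targets:
    - [[0,-0.0075,-0.0075,0],[0,-0.0165,-0.0155,0],[0,-0.028,-0.023,0],[0,-0.04,-0.0295,0],[0,-0.0535,-0.034,0]]

```text
time: 19.33
tool_pos: [478.9, -43.1, 79.6]
tcp_rot: [-2.561, 1.553, -2.599]
contact_force: [1.1, 0.9, -4.6]
grip_width: 25.7
```

Request:
step_arm:
  targets:
    - [[0,-0.0145,-0.001,-0.2],[0,-0.03,-0.001,-0.4],[0,-0.046,0,-0.6],[0,-0.062,0.001,-0.8],[0,-0.078,0.002,-1.0]]

```text
time: 19.75
tool_pos: [477.0, -122.6, 80.5]
tcp_rot: [-2.567, 1.553, -2.588]
contact_force: [0.6, 0.3, -4.8]
grip_width: 25.7
```

Request:
step_arm:
  targets:
    - [[0,-0.016,0,-0.2],[0,-0.032,0,-0.4],[0,-0.048,0,-0.6],[0,-0.064,0,-0.8],[0,-0.08,0,-1.0]]

```text
time: 20.17
tool_pos: [474.3, -204.0, 81.4]
tcp_rot: [-2.582, 1.553, -2.586]
contact_force: [0.3, -0.0, -4.5]
grip_width: 25.9
```

Request:
step_arm:
  targets:
    - [[0,-0.015,0,0],[0,-0.03,0,0],[0,-0.043,0,0],[0,-0.055,0,0],[0,-0.066,0,0]]

```text
time: 20.58
tool_pos: [473.8, -271.2, 82.1]
tcp_rot: [-2.578, 1.553, -2.582]
contact_force: [-0.8, -0.0, -4.6]
grip_width: 25.8
```

Request:
step_arm:
  targets:
    - [[0,-0.008,0,0],[0,-0.014,0,0],[0,-0.019,0,0],[0,-0.022,0,0],[0,-0.023,0,0]]

```text
time: 21.0
tool_pos: [473.7, -294.3, 82.2]
tcp_rot: [-2.589, 1.553, -2.593]
contact_force: [0.1, -0.5, -4.9]
grip_width: 25.8
```

```bash
python3 tilt.py
python3 - <<'E'
from h import *
plan([479,-324,79],-0.2)
c=cam('scene'); save(c,'s7.png'); t=cam('top'); save(t,'t7.png')
I=np.hstack([cv2.resize(c['color'][180:360,60:300],(400,300)),cv2.resize(t['color'][170:320,380:580],(400,300))])
cv2.imwrite('pics/m7.png',I[:,:,::-1])
E
```

```text
t 21.05 tilt [-0.2231 -0.0054] z 90.15024600265951 cloud rect ((606.7333374023438, -292.9964294433594), (110.87787628173828, 169.92340087890625), 1.4009315967559814) M [ 0.1109  0.3048 -0.0312] F [ 0.1051  0.0392 -3.48  ]
t 21.1 tilt [-0.2169 -0.0058] z 90.15864766902554 cloud rect ((607.1438598632812, -293.07171630859375), (113.04219055175781, 169.94873046875), 1.8320456743240356) M [ 0.0846  0.2824 -0.0051] F [ 0.3625  0.3264 -3.7383]
t 21.1 tcp [ 473.699  -293.9553   82.2032] toolY [ 0.0037  0.9999 -0.0095] toolx [-0.0157 -0.0094 -0.9998] w 25.582619280280635 q6 -2.2383125864898155 F [ 0.3625  0.3264 -3.7383]
shift m [ 0.0034 -0.03    0.0055]
world yaw turn 0.014438546712469247  turn about tool x -0.014438546712469247 alt 179.98556145328752
```

View pics/m7.png

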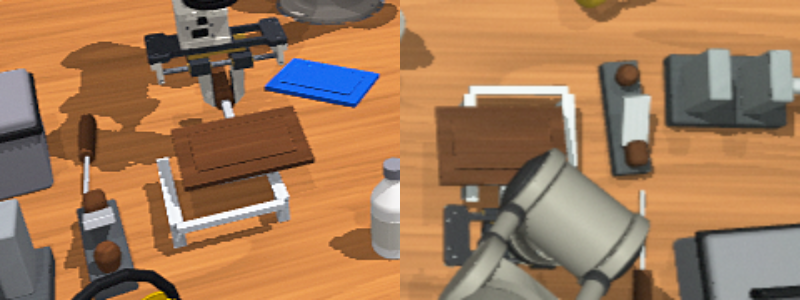

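The two crops show the panel level across, about 33 mm left of the stand's centre line and just short of it in x. I shift it over the stand next.

Request:
step_arm:
  targets:
    - [[0,-0.003,0.001,0],[0,-0.008,0.002,0],[0,-0.015,0.004,0],[0,-0.023,0.006,0],[0,-0.028,0.007,0]]

```text
time: 21.62
tool_pos: [481.1, -323.2, 82.5]
tcp_rot: [-2.54, 1.553, -2.544]
contact_force: [0.1, -0.4, -3.9]
grip_width: 26.1
```

Request:
step_arm:
  targets:
    - [[0,-0.003,0.001,0],[0,-0.005,0.001,0],[0,-0.005,0.001,0],[0.001,-0.005,0.001,0],[0.002,-0.005,0.001,0]]

```text
time: 22.03
tool_pos: [481.9, -328.0, 80.4]
tcp_rot: [-2.558, 1.553, -2.561]
contact_force: [-0.5, 0.6, -3.8]
grip_width: 25.8
```

Request:
step_arm:
  targets:
    - [[0.002,0,0,0],[0.004,0,0,0],[0.006,0,0,0],[0.008,0,0,0],[0.009,0,0,0]]

```text
time: 22.45
tool_pos: [481.6, -327.9, 71.0]
tcp_rot: [-2.589, 1.552, -2.593]
contact_force: [0.3, 0.1, -4.0]
grip_width: 25.9
```

```bash
python3 tilt.py
python3 - <<'E'
from h import *
plan([479,-324,79],-0.2)
c=cam('top'); P=cloud(c); hsv=cv2.cvtColor(c['color'],cv2.COLOR_RGB2HSV).astype(int)
m=(hsv[...,2]<140)&(hsv[...,1]>100)&(hsv[...,0]<25)&(P[...,2]>50)&(P[...,2]<110)&(abs(P[...,1]+325)<100)&(abs(P[...,0]-610)<80)
print('top view panel x',np.percentile(P[m][:,0],[2,98]),'y',np.percentile(P[m][:,1],[1,99]))
E
```

```text
t 22.5 tilt [-0.2172 -0.0089] z 79.07578902953573 cloud rect ((602.1614379882812, -326.6625671386719), (135.52923583984375, 169.45167541503906), 1.23286771774292) M [0.0426 0.3275 0.0658] F [-0.7472 -0.2143 -5.3415]
t 22.55 tilt [-0.2146 -0.0071] z 78.79448776459459 cloud rect ((603.4237060546875, -326.5858154296875), (136.34146118164062, 169.56057739257812), 1.2445261478424072) M [ 0.0029  0.3626 -0.0232] F [ 0.1224  0.1541 -4.307 ]
t 22.55 tcp [ 481.6578 -327.9315   71.1197] toolY [ 0.0037  0.9999 -0.0097] toolx [-0.0156 -0.0096 -0.9998] w 25.46168573079283 q6 -2.2750700143830485 F [ 0.1224  0.1541 -4.307 ]
shift m [-0.0079  0.0038 -0.0028]
world yaw turn 0.012402992519596978  turn about tool x -0.012402992519596978 alt 179.98759700748042
top view panel x [559.2852 664.9262] y [-403.3142 -238.401 ]
```

Request:
step_arm:
  targets:
    - [[0.002,0,0,0],[0.004,0,0,0],[0.006,0,0,0],[0.008,0,0,0],[0.01,0,0,0]]

```text
time: 23.02
tool_pos: [481.5, -328.1, 61.0]
tcp_rot: [-2.58, 1.552, -2.584]
contact_force: [-0.6, 1.3, -4.7]
grip_width: 25.7
```

Request:
step_arm:
  targets:
    - [[0.002,0,0,0],[0.004,0,0,0],[0.006,0,0,0],[0.008,0,0,0],[0.01,0,0,0]]

```text
time: 23.43
tool_pos: [481.4, -328.2, 50.9]
tcp_rot: [-2.574, 1.553, -2.578]
contact_force: [-0.8, 0.3, -2.5]
grip_width: 26.2
```

```bash
python3 tilt.py; python3 -c "
from h import *
plan([479,-324,79],-0.2)"
```

```text
t 23.4833 tilt [-0.1554 -0.0026] z 62.61451864072839 cloud rect ((603.15283203125, -327.0367126464844), (135.9773712158203, 169.77012634277344), 1.2652796506881714) M [0.0422 0.2107 0.0206] F [-0.4525 -0.6624 -4.3379]
t 23.5333 tilt [-0.1524 -0.0029] z 62.492584620746406 cloud rect ((613.8350830078125, -326.7375793457031), (114.41796112060547, 169.66946411132812), 1.4623979330062866) M [ 0.0269  0.3111 -0.0106] F [ 0.0234 -0.0146 -4.3095]
t 23.5333 tcp [ 481.3253 -328.0871   50.684 ] toolY [ 0.0038  0.9999 -0.0095] toolx [-0.0157 -0.0094 -0.9998] w 25.440165113763808 q6 -2.274517246309777 F [ 0.0234 -0.0146 -4.3095]
shift m [-0.0283  0.0038 -0.0028]
world yaw turn 0.017349119319604256  turn about tool x -0.017349119319604256 alt 179.9826508806804
```

Request:
step_arm:
  targets:
    - [[0.002,0,0,0],[0.004,0,0,0],[0.006,0,0,0],[0.008,0,0,0],[0.01,0,0,0]]

```text
time: 23.95
tool_pos: [481.1, -328.2, 40.4]
tcp_rot: [-2.603, 1.552, -2.607]
contact_force: [-1.1, -0.2, -2.4]
grip_width: 25.7
```

Request:
step_arm:
  targets:
    - [[0.002,0,0,0],[0.004,0,0,0],[0.006,0,0,0],[0.008,0,0,0],[0.01,0,0,0]]

```text
time: 24.37
tool_pos: [481.1, -328.3, 30.4]
tcp_rot: [-2.582, 1.553, -2.586]
contact_force: [0.1, 0.7, -3.3]
grip_width: 25.9
```

```bash
python3 tilt.py; python3 -c "
from h import *
plan([479,-324,79],-0.2)
c=cam('scene');t=cam('top')
I=np.hstack([cv2.resize(c['color'][200:350,100:300],(400,300)),cv2.resize(t['color'][170:320,380:580],(400,300))])
cv2.imwrite('pics/m8.png',I[:,:,::-1])
"
```

```text
t 24.4167 tilt [-0.0268  0.0018] z 56.311538403178574 cloud rect ((613.0936889648438, -326.9670104980469), (115.28351593017578, 169.28945922851562), 1.6247402429580688) M [0.071  0.1768 0.0056] F [-0.8388  0.4309 -2.5922]
t 24.4667 tilt [-0.0253  0.0068] z 56.33235157064854 cloud rect ((614.4849853515625, -326.6997375488281), (116.24807739257812, 169.65518188476562), 1.066395878791809) M [ 0.0657  0.2075 -0.0278] F [-0.2701 -0.6705 -1.8201]
t 24.4667 tcp [ 480.8682 -328.1805   30.1479] toolY [ 0.0039  1.     -0.0091] toolx [-0.0161 -0.0091 -0.9998] w 25.636496842026922 q6 -2.273939263662625 F [-0.2701 -0.6705 -1.8201]
shift m [-0.0489  0.0037 -0.0027]
world yaw turn 0.022728920654088824  turn about tool x -0.022728920654088824 alt 179.9772710793459
```

View pics/m8.png

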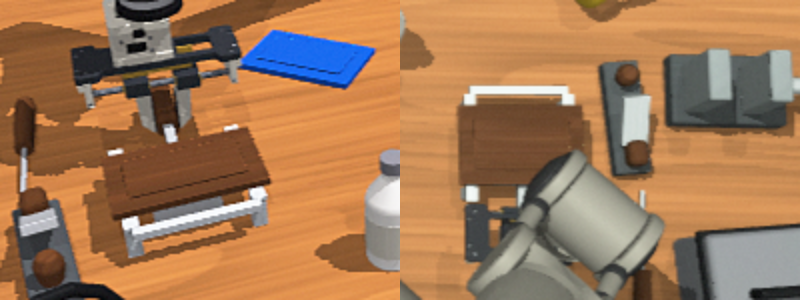

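The panel sits on the rails: in the top crop it spans u 458–583 over rails at 470–572. Next I lower the blade a little more and check the tilt and offset in figures.

Request:
step_arm:
  targets:
    - [[0.002,0,0,0],[0.004,0,0,0],[0.005,0,0,0],[0.005,0,0,0],[0.005,0,0,0]]

```text
time: 24.98
tool_pos: [480.9, -328.3, 25.3]
tcp_rot: [-2.612, 1.552, -2.615]
contact_force: [0.3, -0.4, -2.5]
grip_width: 25.2
```

```bash
cat > fin.py <<'E'
from h import *
for n in('top','scene'):
    c=cam(n); P=cloud(c); hsv=cv2.cvtColor(c['color'],cv2.COLOR_RGB2HSV).astype(int)
    b=(abs(P[...,1]+325)<120)&(abs(P[...,0]-610)<120)
    m=b&(hsv[...,2]<140)&(hsv[...,1]>100)&(hsv[...,0]<25)&(P[...,2]>48)
    A=P[cv2.erode(m.astype(np.uint8),np.ones((7,7)))>0]; co=np.linalg.lstsq(np.c_[A[:,:2]-[610,-325],np.ones(len(A))],A[:,2],rcond=None)[0]
    vv,uu=np.nonzero(m); Q=np.array([ray(c,u,v,55)[:2] for u,v in zip(uu,vv)],np.float32)
    s=b&(hsv[...,1]<40)&(hsv[...,2]>170)&(P[...,2]>38)&(P[...,0]>530); vv,uu=np.nonzero(s); S=np.array([ray(c,u,v,46)[:2] for u,v in zip(uu,vv)],np.float32)
    print(n,'panel tilt,z',co,'rect',cv2.minAreaRect(Q),'x',np.percentile(Q[:,0],[1,99]),'y',np.percentile(Q[:,1],[1,99]),'\n stand',cv2.minAreaRect(S),'x',S[:,0].min(),S[:,0].max(),'y',S[:,1].min(),S[:,1].max())
E
python3 fin.py;  python3 -c "
from h import *
plan([300,-328,26],-0.2)"
```

```text
top panel tilt,z [-0.0145 -0.0095 57.8378] rect ((580.9931030273438, -322.97686767578125), (170.4607391357422, 170.7670135498047), 1.3356529474258423) x [557.0209 665.9548] y [-404.5482 -237.8994] 
 stand ((612.9320068359375, -323.4814147949219), (162.0689239501953, 149.4827880859375), 0.9371998310089111) x 531.84174 695.0492 y -397.0717 -247.81061
scene panel tilt,z [-0.0249  0.0044 56.6842] rect ((300.16888427734375, -323.9963073730469), (755.4193725585938, 213.76824951171875), 1.0035215616226196) x [390.5599 676.1422] y [-409.9255 -244.4954] 
 stand ((59.2340087890625, -291.4020690917969), (160.63978576660156, 1306.498779296875), 86.36641693115234) x -587.80634 708.432 y -402.80115 -170.84389
t 25.0833 tcp [ 480.9723 -328.3723   25.4983] toolY [ 0.0039  0.9999 -0.0095] toolx [-0.0157 -0.0094 -0.9998] w 25.989878348840396 q6 -2.273770688293844 F [-0.1464 -0.2903 -2.469 ]
shift m [ 0.0023 -0.0003 -0.181 ]
world yaw turn 0.02132326621332936  turn about tool x -0.02132326621332936 alt 179.97867673378667
```

Request:
step_arm:
  targets:
    - [[0,0,-0.004,0],[0,0,-0.012,0],[0.001,0,-0.024,0],[0.001,0,-0.038,0],[0.001,0,-0.052,0]]

```text
time: 25.5
tool_pos: [427.7, -328.0, 25.3]
tcp_rot: [-2.61, 1.552, -2.614]
contact_force: [-0.4, -0.5, -2.4]
grip_width: 25.8
```

Request:
step_arm:
  targets:
    - [[0,0,-0.015,0],[0,0,-0.03,0],[0.001,0,-0.045,0],[0.001,0,-0.06,0],[0.001,0,-0.07,0]]

```text
time: 25.92
tool_pos: [355.9, -327.3, 25.5]
tcp_rot: [-2.657, 1.552, -2.662]
contact_force: [0.6, 0.4, -2.9]
grip_width: 25.7
```

Request:
step_arm:
  targets:
    - [[0,0,-0.015,0],[0,0,-0.03,0],[0,0,-0.04,0],[0.001,0,-0.05,0],[0.001,0,-0.055,0]]

```text
time: 26.33
tool_pos: [299.8, -327.0, 25.5]
tcp_rot: [-2.671, 1.552, -2.675]
contact_force: [1.0, -0.5, -3.5]
grip_width: 25.8
```

```bash
python3 fin.py | grep panel; python3 lift.py 9; python3 -c "
from h import *
plan([304,-328,4],-0.2)"
```

```text
top panel tilt,z [ 0.003  -0.002  57.5368] rect ((610.857177734375, -322.28057861328125), (110.71638488769531, 170.76699829101562), 1.3356386423110962) x [556.8456 665.7458] y [-406.0111 -237.8939] 
scene panel tilt,z [-0.0244  0.0024 56.6442] rect ((618.3634033203125, -327.03741455078125), (118.27987670898438, 168.44581604003906), 1.2016780376434326) x [561.8167 676.154 ] y [-409.317 -244.817] 
top 1070 blade mean z 18.47953155995106 slope along,across [-0.0709  0.0017] z at 0: 27.590864462227277 at 129: 18.4394822772341
    ((426.136474609375, -327.064697265625), (111.87446594238281, 76.89854431152344), 1.575079321861267)
scene 734 blade mean z 17.38194875822796 slope along,across [-0.0717 -0.0119] z at 0: 26.85636999822411 at 129: 17.603044642765482
    ((416.0424499511719, -330.4067687988281), (75.20755004882812, 149.53346252441406), 89.494384765625)
t 26.5333 tcp [ 301.2383 -327.4333   25.5531] toolY [ 0.0044  0.9999 -0.0094] toolx [-0.0162 -0.0093 -0.9998] w 25.83491924937949 q6 -2.5291711050338974 F [ 0.104  -0.167  -2.2595]
shift m [ 0.0215 -0.0004  0.0031]
world yaw turn 0.05058190931373474  turn about tool x -0.05058190931373474 alt 179.94941809068627
```

Request:
step_arm:
  targets:
    - [[0.004,0,0,0],[0.008,0,0,0],[0.011,0,0,0],[0.013,0,0,0],[0.015,0,0,0]]

```text
time: 26.95
tool_pos: [301.1, -327.5, 10.3]
tcp_rot: [-2.623, 1.552, -2.627]
contact_force: [-2.2, 0.2, 1.4]
grip_width: 26.0
```

Request:
step_arm:
  targets:
    - [[0.0015,0,0,0],[0.003,0,0,0],[0.0045,0,0,0],[0.006,0,0,0],[0.0065,0,0,0]]

```text
time: 27.37
tool_pos: [300.9, -327.7, 3.8]
tcp_rot: [-2.617, 1.552, -2.621]
contact_force: [-3.9, 0.7, 8.0]
grip_width: 25.5
```

```bash
python3 lift.py 10; python3 -c "
from h import *
plan([304,-328,4],-0.2)"
```

```text
top 1065 blade mean z 3.6158612463196294 slope along,across [0.     0.0143] z at 0: 3.607800769266163 at 129: 3.60993651817966
    ((428.335205078125, -328.1506042480469), (75.05497741699219, 111.33110809326172), 89.56681823730469)
scene 662 blade mean z 2.9028270296596563 slope along,across [-0.0149 -0.0086] z at 0: 4.82961009277062 at 129: 2.904818966766053
    ((416.53204345703125, -329.907470703125), (131.86181640625, 76.55719757080078), 0.3257226049900055)
t 27.4667 tcp [ 300.9484 -327.6631    3.8801] toolY [ 0.0042  0.9999 -0.0094] toolx [-0.0163 -0.0093 -0.9998] w 25.85411411949881 q6 -2.5270795924527762 F [-3.3795 -0.7837  1.7399]
shift m [-0.0002 -0.0003  0.0031]
world yaw turn 0.03952931326796261  turn about tool x -0.03952931326796261 alt 179.96047068673204
```

The lifter is flat on the bench. I open the jaws and raise the arm.

Request:
step_arm:
  targets:
    - [[0,0,0,0],[0,0,0,0],[0,0,0,0],[0,0,0,0],[0,0,0,0]]
  jaw: 0

```text
time: 27.88
tool_pos: [301.0, -327.7, 3.9]
tcp_rot: [-2.612, 1.552, -2.616]
contact_force: [-0.0, 0.6, 0.1]
grip_width: 54.7
```

Request:
step_arm:
  targets:
    - [[0,0,0,0],[0,0,0,0],[0,0,0,0],[0,0,0,0],[0,0,0,0]]

```text
time: 28.3
tool_pos: [301.0, -327.7, 3.9]
tcp_rot: [-2.61, 1.552, -2.614]
contact_force: [0.1, -0.5, 0.6]
grip_width: 87.5
```

Request:
step_arm:
  targets:
    - [[-0.01,0,0,0],[-0.03,0,0,0],[-0.06,0,0,0],[-0.1,0,0,0],[-0.12,0,0,0]]

```text
time: 28.72
tool_pos: [303.7, -327.5, 127.3]
tcp_rot: [-2.397, 1.552, -2.401]
contact_force: [0.4, -1.1, -0.1]
grip_width: 92.1
```

Request:
step_arm:
  targets:
    - [[0,0,0,0],[0,0,0,0],[0,0,0,0],[0,0,0,0],[0,0,0,0]]

```text
time: 29.13
tool_pos: [303.2, -326.7, 125.8]
tcp_rot: [-2.567, 1.552, -2.572]
contact_force: [1.3, 0.0, 0.8]
grip_width: 91.9
```

```bash
python3 fin.py|grep panel
python3 - <<'E'
from h import *
c=cam('scene'); save(c,'end.png'); P=cloud(c); t=cam('top'); P=cloud(t)
hsv=cv2.cvtColor(t['color'],cv2.COLOR_RGB2HSV).astype(int)
m=(hsv[...,1]<75)&(hsv[...,2]>115)&(abs(P[...,2]-3)<15)&(abs(P[...,0]-430)<80)&(abs(P[...,1]+328)<60)
A=P[m]; print('blade',A.mean(0),np.linalg.lstsq(np.c_[A[:,:2]-A[:,:2].mean(0),np.ones(len(A))],A[:,2],rcond=None)[0])
E
```

```text
top panel tilt,z [-0.0021 -0.0015 57.6594] rect ((610.857177734375, -322.28057861328125), (110.71638488769531, 170.76699829101562), 1.3356386423110962) x [556.7839 665.7394] y [-405.9461 -237.8871] 
scene panel tilt,z [-0.0206  0.006  56.6605] rect ((619.1595458984375, -327.10748291015625), (117.02381134033203, 168.32969665527344), 1.4154328107833862) x [561.8811 675.7508] y [-409.3387 -244.8978] 
blade [ 428.6456 -327.8989    3.685 ] [-0.017  0.015  3.685]
```

View pics/end.png

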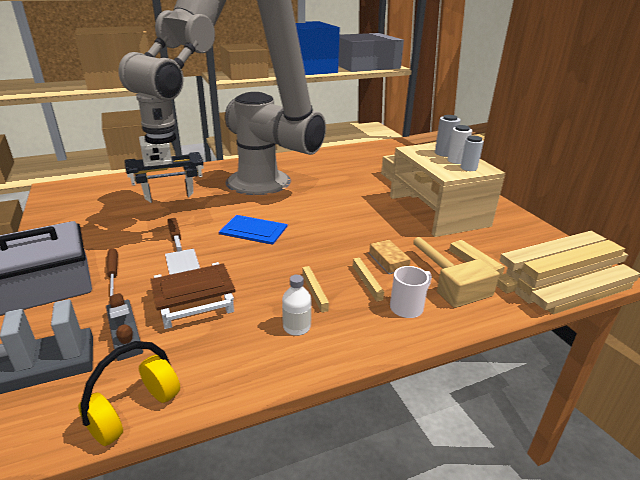

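The panel lies flat on the stand at (193,288). The lifter is flat on the bench at (180,255), clear of the panel, and the other things look unmoved. Handing in.

```bash
python3 -c "
from plant import bot
print(bot.close_job())"
```

```text
the job is handed in; nothing more can be done
None
```

The panel is on the drying stand and the job is handed in, at about 29 s of the 66 s. No verdict is reported back. I drew the lifter out by its neck until the handle was clear of the rack and laid it flat. I then took it by the handle, slid the blade under the panel and carried the panel to the stand. At the end I pulled the lifter out and laid it on the bench.

**Panel:** the last check put it about 4 mm from the stand's centre, square to the rails within about 0.5°. It looked flat, with its main top surface near z 57 mm. The top view read almost no tilt. The scene view read 0.02 rad, which did not change as the blade came away, so I took it as bias.

**Lifter:** it lies flat on the bench, with its blade centre about 180 mm from the panel's centre. The other things look unmoved in the final picture; I judged that by eye only.

**Not ideal:** the lift was not level. Under load the lifter sagged in the grip and the panel tipped forward 0.22 rad (limit 0.35). It stayed steady and settled flat as I set it down. The two views also disagreed on x positions by about 5–8 mm, well within the 25 mm tolerance.

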